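Set the exposure timer's dial to the marked line and start it

TASK

Set the screen-exposure timer and start it: with a fingertip against the side of the dial's raised pointer grip, push the dial round until its white index line points at the scale line marked by the small sliding tab, and only then press the round start button fully down and let it come up again. Just push, never pinch the grip, and leave the timer, the tab and the things around it where they are.

Things in the scene. Friction and masses are not known exactly. Their poses are not given: they have to be found in the camera images.
- timer: Exposure timer: a loose grey sheet-metal console on four rubber feet, 270 mm wide (its y), 170 mm deep (its x), flat top 83 mm above the bench, about 2.4 kg. Origin at the centre of its underside; x points to its back, away from the operator, y to its left, z up. The dial's axis is vertical at (0, +55 mm), the start button at (0, -88 mm). The feet hold against a sideways push of some 10 N.
- dial (a joint): Angle (rad) of the black dial. 0 = pointer at the lower left of the scale (timer direction (-1, +1)), grows CLOCKWISE seen from above, at 2.36 the pointer points to the timer's back (+x), end stop at 4.71. Stiff turning, 0.12 N m (about 3.5 N at 36 mm from the axis): it stays where it is left. It starts between 0.1 and 0.8.
- set_tab (a joint): Angle (rad) of the sliding set tab on the scale ring, in the same sense and from the same zero as dial: the dial is set when its angle equals this one. It starts between 1.6 and 4.2, so the dial must turn clockwise. The tab is held by light friction (0.05 N m).
- start_button (a joint): Travel (m) of the start button: 0 = up, 0.006 = fully down. Springs back; about 1.5 N starts it, 4.5 N takes it fully down.
- dial_axis (a point): Centre of the dial on its axis, at the top of its grey central hub (28 mm diameter), 117 mm above the bench. The dial has a flat round black skirt, 104 mm diameter, its top 91 mm above the bench, on which stands one raised radial grey pointer grip: from the axis out to 46 mm, 14 mm thick over its two rubber cheeks, its top 119 mm above the bench (28 mm above the skirt). x of this frame points along the pointer.
- index_end (a point): Outer end of the dial's white index line (3 mm wide, along the grip's top and on to the skirt's edge), at the skirt's rim, 51 mm from the axis, 91 mm above the bench.
- tab_tip (a point): Pointed inner tip of the set tab, a small black slider (9 mm wide, 18 mm long, top up to 91 mm above the bench) that sits on the aluminium scale ring round the dial and points inward at one scale line; 56 mm from the dial's axis. x of this frame points radially outward. The scale has 28 lines, 10 degrees (9 mm at the index end) apart.
- grip_left: Rubber cheek on the left side of the pointer grip (looking from the axis out along the pointer; the side pushed to turn clockwise): 30 mm long (13 to 43 mm from the axis), 4 mm thick, 23.5 mm tall. Origin at the centre of its underside, 28 mm from the axis, 5 mm beside the pointer's centre line; x along the pointer.
- grip_right: The same on the right side of the pointer grip (pushed to turn anticlockwise).
- start_top (a point): Centre of the top of the start button, a round plain grey push button 36 mm in diameter standing 17 mm proud of the console (100 mm above the bench), right of the dial, pressed straight down.
- ink_jar: Bystander: a closed blue plastic jar of ink with a white lid, 76 mm diameter, 85 mm tall, to the right of the timer. Origin at the centre of its underside.
- squeegee: Bystander: a wooden squeegee with black rubber blade lying flat behind the timer, 260 mm long (its y), 92 mm wide, 25 mm tall. Origin at its underside, near the middle.
- tape_roll: Bystander: a roll of masking tape lying flat to the left of the timer, 100 mm diameter, 36 mm tall. Origin at the centre of its underside.

How it is judged:
By the outcome, as a careful person would: the job done as asked, in the order asked, and still so for the second after the job is handed in, with the robot touching nothing.
It also fails if it takes over 58 s, if anything falls off the work surface, if the arm or the gripper's body presses on something with over 40 N, if the wrist force passes 120 N, or if a joint passes its speed limit or range.

ROBOT

A 7-joint arm with a two-finger parallel gripper is mounted at the origin on the work surface. World frame = base frame: x ahead of the robot, y to its left, z up, the work surface at z = 0. Lengths are in m, angles in rad, forces in N, time in s.
With the tool pointing down it reaches from about 0.425 to 0.95 m from the base axis. Payload 4.7 kg.
Tool frame: the origin (TCP) lies on the centre line of the jaws, within the pads' length; the fingertips stand 11 mm ahead of it and the grasp point (between the pads) lies 8 mm behind it; x points along the fingers, z is the direction in which the jaws open and shut, and the axes are right-handed (so a half turn about x gives the same grasp; the last joint's range is limited). The gripper opens to 85 mm and grips with 20 to 120 N. Pads are 22 mm wide; open, the fingers measure 114 mm over their backs; the gripper's body (76 mm by 85 mm) begins 54 mm behind the grasp point. The pads swing forward as they close: fully open they stand 13 mm farther back than shut.
Start: joints at [1.207, 0.469, -0.049, 1.532, 0.024, 1.141, -0.082], TCP at [0.222, -0.638, 0.242] pointing down, gripper open.
Joint ranges: [-2.59, 2.59], [-0.33, 1.99], [-1.39, 1.29], [0.1, 2.45], [-1.04, 4.18], [0.21, 1.99], [-2.66, 2.66]. Speed limits (rad/s): [2.57, 2.57, 3.14, 3.14, 3.14, 3.14, 3.14].

INTERFACE

Orientations are given as [roll, pitch, yaw] about the fixed x, y, z axes, in that order (R = Rz(yaw) Ry(pitch) Rx(roll)).
In Python, from rig import ctrl gives the robot as it stands. The module is installed in compiled form; this text tells all that it offers.
- The arm moves only by the tool play_rows, never from a script. Its argument "targets" is one flat list of numbers, 5 for each row, row after row: the shift along the world's x, y, z in cm, then the turn about the world's z in degrees, then the opening, from -1 (shut) to 1 (fully open), so that 0 is half open. In form: [x, y, z, yaw, claw, x, y, z, yaw, claw, ...]. A call has 1 to 10 rows; each row is the pose to reach, as a shift and turn from the pose commanded when the call began; what a row does not reach only later rows make up. A row lasts 1/8 s, in which the tool goes at most 62.5 mm and 10.7 degrees, less where a joint would pass 70% of its speed; a pose out of reach is approached as far as the arm can. A call with a gripper value outside its range is refused whole. The fingers move at their own pace and stop on an object; "newtons" is the grip in N (left out, the last holds). Time passes only in rows, so rows that repeat a pose let the fingers close. It gives the time, the measured TCP pose, the force and the opening at its end, in the units of the state.
- ctrl.get_state(): the state, without advancing time (a new reading comes with each control period).
- ctrl.capture(name): name is "scene" or "side" or "wrist"; returns the picture (420x560x3 uint8, red, green, blue); there is no depth.
- ctrl.camera_model(name): a dict with "mtx" (3x3 intrinsics, pixels), "R" (3x3) and "t" (3): a world point X has camera coordinates R X + t. Camera axes: x right, y down, z forward; pixel columns grow to the right and rows downward; lengths in m; the calibration is good to about 2 mm. The wrist camera is an equidistant fisheye: a pixel r from the principal point sees the ray r / f radians off the axis. A picture is of the moment at which its call begins: read the wrist's pose just before it. camera_model takes no time and is no camera call; for the wrist camera it gives the pose at the moment of the call.
- ctrl.finish_job(): hands the job in, once; it reports no verdict.
The state is a dict: "time": time; "q": joint angles; "qd": joint speeds; "joint_torque": joint torques, N m; "eef_pos": TCP position; "eef_rot": TCP orientation; "wrist_force": force on the tool from outside, world axes, zero at the start; "moment": the same for the moment, N m; "width": finger opening in m.
Only numpy, scipy, OpenCV 4.12 (cv2) and the standard library are available. Lean on these libraries where they do the work, as an engineer would, in place of code of your own. Each camera call takes 0.05 s, during which the arm holds its last target. There are 200 camera calls.

## Working session

There is one attempt and no reset: what is moved stays moved. The work goes in short steps, Python scripts to look and compute and a tool call to move; the robot and the scene stay as the last step left them, time stands still between calls to the robot, and variables do not carry over. Pictures are saved under pics/ and viewed, on a budget of 10 in all, crops included, one or two more only if the job needs it, and the job is handed in when it is done.

Besides the shell and the picture viewer there is one more tool, called after "Request:" as name(argument=value, ...) on one line, values as JSON. play_rows: Moves the arm, as the interface text tells. Its arguments: {"type":"object","properties":{"targets":{"type":"array","items":{"type":"number"}},"newtons":{"type":"number"}},"required":["targets"]}

```bash
mkdir -p pics; python3 - <<'E'
from rig import ctrl
import cv2,numpy as np
s=ctrl.get_state()
print({k:np.round(s[k],3).tolist() for k in ("time","eef_pos","eef_rot","wrist_force","width")})
for n in ("scene","side"):
    m=ctrl.camera_model(n); print(n,np.round(m["mtx"],1).tolist(),"C",np.round(-m["R"].T@m["t"],3))
    im=ctrl.capture(n); cv2.imwrite(f"pics/{n}0.png",im[...,::-1])
a=[cv2.imread(f"pics/{n}0.png") for n in("scene","side")]
E
```

```text
{'time': 0.0, 'eef_pos': [0.222, -0.637, 0.241], 'eef_rot': [-3.099, 1.569, 1.948], 'wrist_force': [0.678, 0.31, -0.216], 'width': 0.085}
scene [[507.6, 0.0, 278.7], [0.0, 507.6, 207.8], [0.0, 0.0, 1.0]] C [1.223 0.221 0.837]
side [[480.4, 0.0, 281.5], [0.0, 480.4, 206.2], [0.0, 0.0, 1.0]] C [0.375 0.8   0.665]
```

View pics/scene0.png

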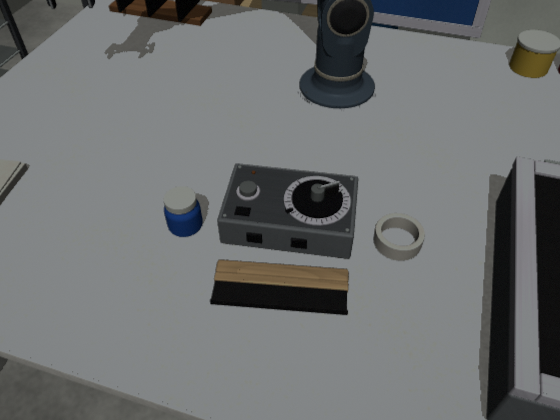

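View pics/side0.png

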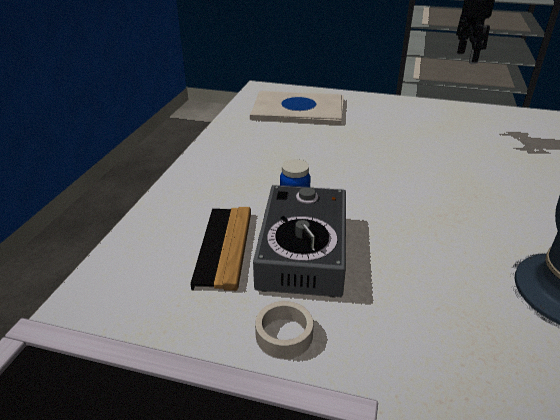

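The scene view shows the timer around (290,205), with the dial at about (318,197), the pointer toward (340,184) and the start button at (248,190). The side view shows the dial at about (303,237) and the button at (308,194). I'll project these onto planes next, and view enlarged rectified crops.

```bash
cat > h.py <<'E'
import numpy as np,cv2
from rig import ctrl
def ray(m,uv):
    d=m["R"].T@np.linalg.inv(m["mtx"])@np.array([*uv,1.]); return -m["R"].T@m["t"],d
def plane(m,uv,z):
    c,d=ray(m,uv); return c+d*(z-c[2])/d[2]
def proj(m,X):
    p=m["mtx"]@(m["R"]@np.asarray(X)+m["t"]); return p[:2]/p[2]
def rect(m,im,c,z,half=.09,n=400):
    """top view of plane z about c: world +x up, +y left"""
    w=[(c[0]+half,c[1]+half),(c[0]+half,c[1]-half),(c[0]-half,c[1]-half),(c[0]-half,c[1]+half)]
    H=cv2.getPerspectiveTransform(np.float32([proj(m,(*p,z)) for p in w]),np.float32([[0,0],[n,0],[n,n],[0,n]]))
    return cv2.warpPerspective(im,H,(n,n),flags=cv2.INTER_CUBIC)
E
python3 - <<'E'
from h import *
M={n:ctrl.camera_model(n) for n in("scene","side")}
for n,l in {"scene":[("hub",(318,190),.117),("btn",(248,187),.1),("c1",(237,167),.083),("c2",(358,176),.083),("c3",(356,234),.083),("c4",(221,224),.083),("jar",(181,196),.085),("tape",(399,228),.036)],
 "side":[("hub",(302,226),.117),("btn",(308,191),.1),("c1",(273,186),.083),("c2",(346,190),.083),("c3",(345,268),.083),("c4",(255,263),.083)]}.items():
    for k,uv,z in l: print(n,k,np.round(plane(M[n],uv,z),3))
c=(plane(M["scene"],(318,190),.117)+plane(M["side"],(302,226),.117))/2
ims=[rect(M[n],cv2.imread(f"pics/{n}0.png"),c,.089) for n in M]
cv2.imwrite("pics/rect0.png",np.hstack(ims)); print(c)
E
```

```text
scene hub [0.531 0.078 0.117]
scene btn [ 0.549 -0.064  0.1  ]
scene c1 [ 0.483 -0.114  0.083]
scene c2 [0.432 0.142 0.083]
scene c3 [0.59  0.171 0.083]
scene c4 [ 0.645 -0.086  0.083]
scene jar [ 0.601 -0.192  0.085]
scene tape [0.508 0.249 0.036]
side hub [0.526 0.083 0.117]
side btn [ 0.547 -0.066  0.1  ]
side c1 [ 0.634 -0.092  0.083]
side c2 [ 0.471 -0.119  0.083]
side c3 [0.432 0.142 0.083]
side c4 [0.593 0.171 0.083]
[0.52851492 0.08066191 0.117     ]
```

View pics/rect0.png

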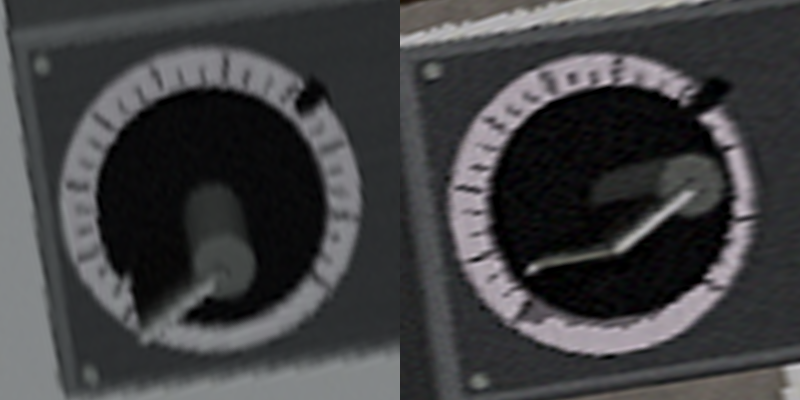

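The rectified views put the dial axis near (0.528, 0.079), the pointer at a world angle of about 133° and the tab at about -42°. So the dial has to turn roughly 175° clockwise. I'll shut the gripper and move to a point above the left side of the grip, turning the tool on the way.

Request:
play_rows(targets=[5,5,1,10,-1,10,10,1,20,-1,15,15,1,30,-1,20,20,1,40,-1,25,26,1,50,-1,26,32,1,60,-1,27,38,1,70,-1,27,44,1,80,-1,27,50,1,90,-1,27,55,1,100,-1], newtons=40)

```text
time: 1.35
eef_pos: [0.4911, -0.1076, 0.2521]
eef_rot: [2.404, 1.571, 2.919]
wrist_force: [0.7, 0.3, 0.8]
width: -0.0002
```

Request:
play_rows(targets=[0,5,0,10,-1,0,10,0,20,-1,0,15,0,30,-1,0,17,0,40,-1,0,17,0,50,-1,0,17,0,60,-1,0,17,0,70,-1,0,17,0,80,-1,0,17,0,90,-1,0,17,0,100,-1])

```text
time: 2.6
eef_pos: [0.4912, 0.0601, 0.252]
eef_rot: [1.177, 1.57, -2.846]
wrist_force: [-0.2, 0.3, 0.6]
width: -0.0001
```

```bash
cat >> h.py <<'E'
def fplane(m,uv,z):
    K=m["mtx"]; v=np.array([(uv[0]-K[0,2])/K[0,0],(uv[1]-K[1,2])/K[1,1]]); r=np.hypot(*v)
    d=m["R"].T@np.array([*(v*np.sin(r)/max(r,1e-9)),np.cos(r)]); c=-m["R"].T@m["t"]
    return c+d*(z-c[2])/d[2]
def frect(m,im,c,z,half=.09,n=600):
    g=np.linspace(half,-half,n); Y,X=np.meshgrid(g+c[1],g+c[0])
    P=np.stack([X,Y,np.full_like(X,z)],-1)@m["R"].T+m["t"]; K=m["mtx"]
    h=np.hypot(P[...,0],P[...,1]); k=np.arctan2(h,P[...,2])/np.maximum(h,1e-9)
    return cv2.remap(im,np.float32(K[0,0]*k*P[...,0]+K[0,2]),np.float32(K[1,1]*k*P[...,1]+K[1,2]),cv2.INTER_CUBIC)
def state():
    s=ctrl.get_state(); R=cv2.Rodrigues(np.zeros(3))[0]
    print("t",round(s["time"],2),"pos",np.round(s["eef_pos"],4),"jaw deg",round(np.degrees(s["eef_rot"][2]-s["eef_rot"][0]),1),"F",np.round(s["wrist_force"],2),"q7",round(s["q"][6],2),"w",round(s["width"],3)); return s
E
python3 - <<'E'
from h import *
state(); m=ctrl.camera_model("wrist"); print(np.round(-m["R"].T@m["t"],3),m["mtx"].round(1).tolist())
im=ctrl.capture("wrist")[...,::-1]; cv2.imwrite("pics/w1.png",im)
E
```

```text
t 2.6 pos [0.4912 0.0601 0.252 ] jaw deg -230.5 F [-0.17  0.26  0.64] q7 1.74 w -0.0
[0.432 0.012 0.384] [[325.2, 0.0, 283.6], [0.0, 325.2, 207.7], [0.0, 0.0, 1.0]]
```

View pics/w1.png

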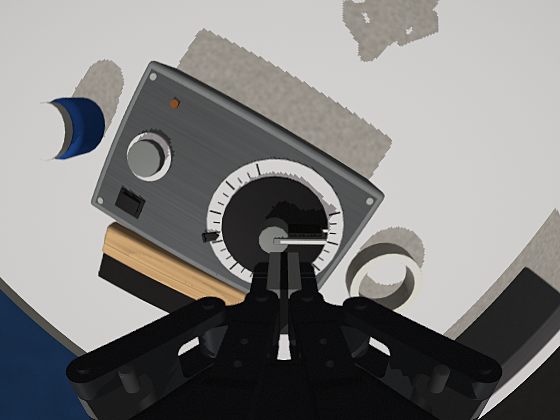

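The wrist view shows the hub top at about (273,239), the index line from (278,241) to (325,241), its end on the skirt at about (329,231), the tab tip at about (218,237) and the button top at about (146,156). Now I'll measure these.

```bash
python3 - <<'E'
from h import *
m=ctrl.camera_model("wrist"); im=cv2.imread("pics/w1.png")
P=lambda uv,z: fplane(m,uv,z)
A=P((273,239),.117)
for k,uv,z in [("hub",(273,239),.117),("tab",(218,237),.088),("idx",(329,231),.091),("grip_end",(325,241),.119),("btn",(146,156),.1),("btnring",(149,155),.084),("tape",(386,275),.036),("s1",(153,77),.083),("s2",(100,201),.083),("s3",(369,201),.083)]:
    X=P(uv,z); print(k,X.round(4),"ang,r from hub",np.degrees(np.arctan2(X[1]-A[1],X[0]-A[0])).round(1),np.hypot(*(X-A)[:2]).round(4))
r=frect(m,im,(.527,.08),.088); cv2.imwrite("pics/w1r.png",r)
E
```

```text
hub [0.5242 0.0767 0.117 ] ang,r from hub 0.0 0.0
tab [0.568  0.0404 0.088 ] ang,r from hub -39.7 0.0568
idx [0.492  0.1196 0.091 ] ang,r from hub 126.9 0.0537
grip_end [0.4957 0.113  0.119 ] ang,r from hub 128.2 0.0462
btn [ 0.5431 -0.0621  0.1   ] ang,r from hub -82.3 0.14
btnring [ 0.5465 -0.0642  0.084 ] ang,r from hub -81.0 0.1426
tape [0.5008 0.2376 0.036 ] ang,r from hub 98.3 0.1627
s1 [ 0.4832 -0.1072  0.083 ] ang,r from hub -102.6 0.1884
s2 [ 0.6246 -0.0849  0.083 ] ang,r from hub -58.2 0.1902
s3 [0.4448 0.1323 0.083 ] ang,r from hub 145.0 0.097
```

View pics/w1r.png

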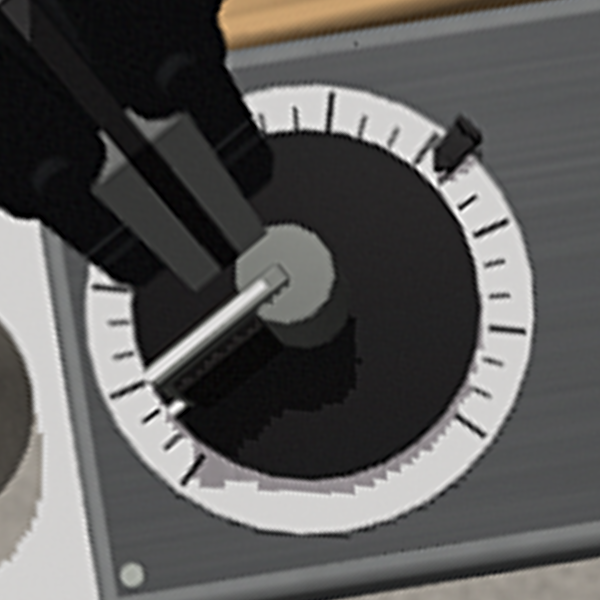

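The axis is at (0.5243, 0.0768), the timer yaw is about 8.8° and the pointer is at a world angle of about 127.5° (dial about 16°). The tab is at about -43° to -45° (dial about 187–190°), and the button is at about (0.546, -0.0645). Next I'll descend beside the left cheek.

Request:
play_rows(targets=[-0.7,2.6,0,-2,-1,-0.7,2.6,-5,-2,-1,-0.7,2.6,-10,-2,-1,-0.7,2.6,-13,-2,-1,-0.7,2.6,-14.2,-2,-1,-0.7,2.6,-14.2,-2,-1])

```text
time: 3.4
eef_pos: [0.4844, 0.0864, 0.1102]
eef_rot: [0.744, 1.57, 2.963]
wrist_force: [-0.0, 1.3, -0.4]
width: -0.0
```

```bash
cat >> h.py <<'E'
A=np.array([.5243,.0768])
def centre(p,s,r=32.):
    t=np.radians(p); u=np.array([np.cos(t),np.sin(t)]); n=np.array([-u[1],u[0]])
    return A+(r*u+s*n)/1000
def rows(c0,j0,ps,s,r=32.):
    for p in ps:
        d=(centre(p,s,r)-c0)*100; print(f"{d[0]:.1f}, {d[1]:.1f}, 0, {p-j0:.0f}, -1,")
E
python3 - <<'E'
from h import *
s=state(); c0=s["eef_pos"][:2]; j0=127.5
rows(c0,j0,[127.5,122,115,107,99,91,83,75,67,59],18)
E
```

```text
t 3.4 pos [0.4844 0.0864 0.1102] jaw deg 127.1 F [-0.04  1.25 -0.37] q7 1.45 w -0.0
0.6, 0.5, 0, 0, -1,
0.8, 0.8, 0, -6, -1,
1.0, 1.2, 0, -12, -1,
1.3, 1.6, 0, -20, -1,
1.7, 1.9, 0, -28, -1,
2.1, 2.2, 0, -36, -1,
2.6, 2.4, 0, -44, -1,
3.1, 2.6, 0, -52, -1,
3.6, 2.7, 0, -60, -1,
4.1, 2.7, 0, -68, -1,
```

Request:
play_rows(targets=[0.6,0.5,0,0,-1,0.8,0.8,0,-6,-1,1.0,1.2,0,-12,-1,1.3,1.6,0,-20,-1,1.7,1.9,0,-28,-1,1.7,1.9,0,-28,-1])

```text
time: 4.15
eef_pos: [0.5018, 0.1057, 0.1113]
eef_rot: [-2.225, 1.57, -0.492]
wrist_force: [-3.8, -0.4, 2.5]
width: -0.0001
```

```bash
python3 - <<'E'
from h import *
s=state(); c0=s["eef_pos"][:2]; j0=99
rows(c0,j0,[93,87,80,73,66,59,52,45,38,31],18)
im=ctrl.capture("wrist")[...,::-1]; m=ctrl.camera_model("wrist")
cv2.imwrite("pics/w2.png",np.hstack([cv2.resize(im,(440,330)),frect(m,im,A,.088,n=330)]))
E
```

```text
t 4.15 pos [0.5018 0.1057 0.1113] jaw deg 99.3 F [-3.81 -0.36  2.49] q7 1.01 w -0.0
0.3, 0.2, 0, -6, -1,
0.6, 0.4, 0, -12, -1,
1.0, 0.6, 0, -19, -1,
1.5, 0.7, 0, -26, -1,
1.9, 0.8, 0, -33, -1,
2.4, 0.8, 0, -40, -1,
2.8, 0.7, 0, -47, -1,
3.2, 0.6, 0, -54, -1,
3.7, 0.5, 0, -61, -1,
4.1, 0.3, 0, -68, -1,
```

View pics/w2.png

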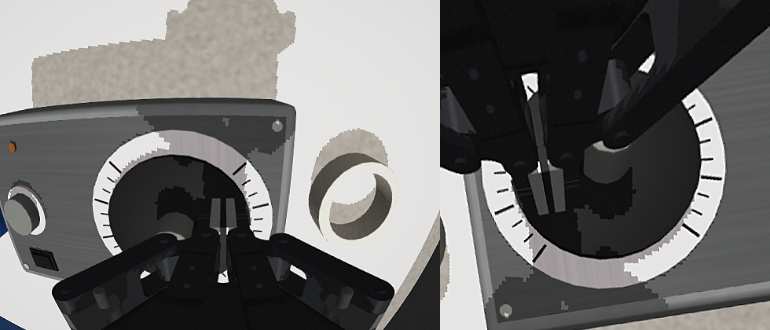

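Contact is made at about 3.8 N, as expected for turning, and the grip is hidden behind the fingers. I'll keep going round the arc.

Request:
play_rows(targets=[0.3,0.2,0,-6,-1,0.6,0.4,0,-12,-1,1.0,0.6,0,-19,-1,1.5,0.7,0,-26,-1,1.9,0.8,0,-33,-1,2.4,0.8,0,-40,-1,2.8,0.7,0,-47,-1,3.2,0.6,0,-54,-1,3.7,0.5,0,-61,-1,4.1,0.3,0,-68,-1])

```text
time: 5.45
eef_pos: [0.5427, 0.1107, 0.111]
eef_rot: [0.703, 1.567, 1.247]
wrist_force: [-1.7, 2.9, 0.6]
width: -0.0003
```

```bash
python3 - <<'E'
from h import *
s=state(); c0=s["eef_pos"][:2]; j0=31
rows(c0,j0,[25,18,11,4,-3,-10,-17,-24,-30,-33],18)
E
```

```text
t 5.45 pos [0.5427 0.1107 0.111 ] jaw deg 31.2 F [-1.69  2.87  0.56] q7 0.01 w -0.0
0.3, -0.4, 0, -6, -1,
0.6, -0.7, 0, -13, -1,
1.0, -1.0, 0, -20, -1,
1.2, -1.4, 0, -27, -1,
1.4, -1.8, 0, -34, -1,
1.6, -2.2, 0, -41, -1,
1.7, -2.6, 0, -48, -1,
1.8, -3.0, 0, -55, -1,
1.8, -3.4, 0, -61, -1,
1.8, -3.6, 0, -64, -1,
```

Request:
play_rows(targets=[0.3,-0.4,0,-6,-1,0.6,-0.7,0,-13,-1,1.0,-1.0,0,-20,-1,1.2,-1.4,0,-27,-1,1.4,-1.8,0,-34,-1,1.6,-2.2,0,-41,-1,1.7,-2.6,0,-48,-1,1.8,-3.0,0,-55,-1,1.8,-3.2,0,-58,-1,1.8,-3.2,0,-58,-1])

```text
time: 6.7
eef_pos: [0.5625, 0.0781, 0.1113]
eef_rot: [0.964, 1.565, 0.499]
wrist_force: [2.6, 3.2, -1.3]
width: -0.0002
```

```bash
python3 - <<'E'
from h import *
s=state()
im=ctrl.capture("wrist")[...,::-1]; m=ctrl.camera_model("wrist"); cv2.imwrite("pics/w3raw.png",im)
sc=ctrl.capture("scene")[...,::-1]; cv2.imwrite("pics/s3raw.png",sc)
cv2.imwrite("pics/w3.png",np.hstack([frect(m,im,A,.091,n=400),rect(ctrl.camera_model("scene"),sc,A,.091,n=400)]))
E
```

```text
t 6.7 pos [0.5625 0.0781 0.1113] jaw deg -26.6 F [ 2.61  3.16 -1.25] q7 -0.8 w -0.0
```

View pics/w3.png

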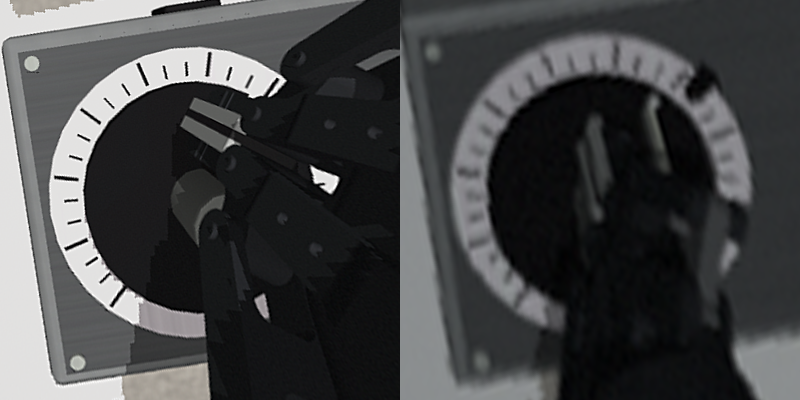

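The index line is partly hidden: in the scene crop it shows at about (652,97), world about -28°. I'll back off, lift and put the wrist camera right over the dial for a precise reading.

Request:
play_rows(targets=[0.6,1.1,0,-58,-1,0.6,1.1,4,0,-1,0.6,1.1,8,0,-1,-2,-4,9,0,-1,-4.9,-9,9,0,-1,-4.9,-9,9,0,-1,-4.9,-9,9,0,-1])

```text
time: 7.68
eef_pos: [0.5112, -0.014, 0.2005]
eef_rot: [-1.845, 1.57, -2.313]
wrist_force: [0.6, -0.1, 0.7]
width: -0.0
```

I typed a stray yaw of -58 in the first row of that retreat, so the tool turned up to 10.7° while backing away. The image will show whether the dial moved.

```bash
python3 - <<'E'
from h import *
s=state()
m=ctrl.camera_model("wrist");im=ctrl.capture("wrist")[...,::-1];  cv2.imwrite("pics/w4raw.png",im)
print(np.round(-m["R"].T@m["t"],3), "fwd",m["R"][2].round(3))
cv2.imwrite("pics/w4.png",frect(m,im,A,.091,half=.075,n=600))
E
```

```text
t 7.67 pos [ 0.5112 -0.014   0.2005] jaw deg -26.8 F [ 0.58 -0.08  0.66] q7 -0.59 w -0.0
[0.545 0.054 0.332] fwd [-0.134 -0.264 -0.955]
```

View pics/w4.png

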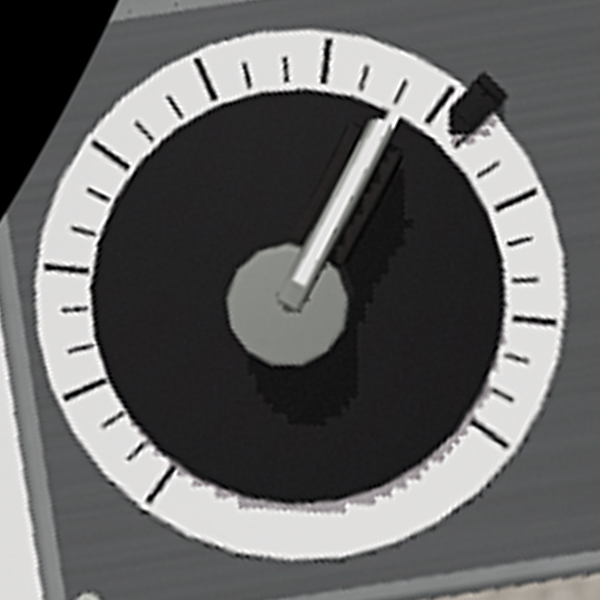

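The view is clear. The dial axis is at about (300,295), the index end at about (397,113) (world about -28°, about line 170°), and the tab tip at about (459,142) (world about -46°), right on the line after the long 180° one. I'll read these off numerically.

```bash
cat > meas.py <<'E'
from h import *
def meas(im,m):
    r=frect(m,im,A,.088,half=.075,n=600); g=cv2.cvtColor(r,cv2.COLOR_BGR2GRAY)
    cs=cv2.findContours(cv2.morphologyEx((g>170).astype(np.uint8),cv2.MORPH_OPEN,np.ones((5,5))),cv2.RETR_EXTERNAL,cv2.CHAIN_APPROX_NONE)[0]
    c=max(cs,key=lambda c:cv2.contourArea(cv2.convexHull(c))if cv2.boundingRect(c)[2]<560 else 0); e=cv2.fitEllipse(cv2.convexHull(c)); cx,cy=e[0]
    print("ring centre",np.round(e[0],1),"axes mm",np.round(np.array(e[1])*.25,1),"world",(A+(300-np.array([cy,cx]))*.00025).round(4))
    pol=cv2.warpPolar(g,(300,3600),(cx,cy),300,cv2.WARP_POLAR_LINEAR)  # row=0.1deg, cw from image right
    def segs(prof,thr,dark=True):
        b=prof<thr if dark else prof>thr; i=np.flatnonzero(b); out=[]
        for q in np.split(i,np.flatnonzero(np.diff(i)>3)+1):
            if len(q)>3: out.append((round(-90-q.mean()/10+0,1),len(q)/10)) # image cw angle -> world: right is -90
        return out
    n=lambda L:[(round((a+180)%360-180,1),w) for a,w in L]
    for r0,r1 in((220,228),(228,236),(236,244),(262,285)): print(r0*.25,n(segs(pol[:,r0:r1].mean(1),150 if r0<262 else 35)))
    r91=frect(m,im,A,.091,half=.075,n=600); hub=(300-0.,300.)
    pol2=cv2.warpPolar(cv2.cvtColor(r91,cv2.COLOR_BGR2GRAY),(300,3600),(cx-300+300+(0),cy),300,cv2.WARP_POLAR_LINEAR)
    print("index(skirt edge 47.5-51)",n(segs(pol2[:,192:203].mean(1),90,False)))
    return r
E
python3 - <<'E'
from meas import *
# camera model is for the present, unmoved pose
meas(cv2.imread("pics/w4raw.png"),ctrl.camera_model("wrist"))
E
```

```text
ring centre [295.  294.2] axes mm [134.  134.1] world [0.5258 0.078 ]
55.0 [(np.float64(-96.3), 1.7), (np.float64(-106.3), 1.3), (np.float64(-116.2), 1.2), (np.float64(-126.2), 1.7), (np.float64(143.8), 1.7), (np.float64(133.8), 1.3), (np.float64(123.8), 1.2), (np.float64(113.8), 1.7), (np.float64(103.8), 1.2), (np.float64(93.8), 1.3), (np.float64(83.8), 1.7), (np.float64(73.8), 1.3), (np.float64(63.8), 1.4), (np.float64(53.8), 1.7), (np.float64(43.8), 1.1), (np.float64(33.8), 1.2), (np.float64(23.8), 1.8), (np.float64(13.8), 1.4), (np.float64(3.7), 1.1), (np.float64(-6.2), 1.7), (np.float64(-16.2), 1.1), (np.float64(-26.2), 1.2), (np.float64(-36.2), 1.8), (np.float64(-43.2), 2.4), (np.float64(-46.2), 1.6), (np.float64(-56.3), 1.3), (np.float64(-66.2), 1.7), (np.float64(-76.4), 1.3), (np.float64(-86.2), 1.1)]
57.0 [(np.float64(-96.3), 1.5), (np.float64(-106.4), 1.2), (np.float64(-116.3), 1.1), (np.float64(-126.2), 1.5), (np.float64(143.8), 1.5), (np.float64(133.9), 1.1), (np.float64(123.8), 1.4), (np.float64(113.8), 1.6), (np.float64(103.8), 1.2), (np.float64(93.8), 1.0), (np.float64
[... 555 characters left out ...]
7), (np.float64(143.8), 1.6), (np.float64(133.8), 0.9), (np.float64(123.8), 0.8), (np.float64(113.8), 1.5), (np.float64(103.8), 1.0), (np.float64(93.8), 1.0), (np.float64(83.8), 1.5), (np.float64(73.8), 1.0), (np.float64(63.8), 1.0), (np.float64(53.8), 1.6), (np.float64(43.8), 1.0), (np.float64(33.8), 1.0), (np.float64(23.8), 1.5), (np.float64(13.7), 1.1), (np.float64(3.8), 1.0), (np.float64(-6.3), 1.5), (np.float64(-16.2), 1.0), (np.float64(-26.2), 1.1), (np.float64(-36.2), 1.8), (np.float64(-43.1), 8.7), (np.float64(-56.3), 0.9), (np.float64(-66.3), 1.5), (np.float64(-76.2), 0.9), (np.float64(-86.2), 1.0)]
65.5 [(np.float64(-42.8), 7.0)]
index(skirt edge 47.5-51) [(np.float64(-27.3), 4.5)]
```

The scale lines read cleanly at 10° steps: zero at +143.8°, 180 at -36.2° and 190 at -46.2°. The tab itself, both tip and body, is at -43.1°, between the 180 and 190 lines and nearer 190. The dial is set when its angle equals the tab's, so I aim for about -43.2°. The index is now at about -28°. I'll go back in and push to just short of that.

Request:
play_rows(targets=[2.5,5,0,-3,-1,5.4,9.8,0,-3,-1,5.4,9.8,-4,-3,-1,5.4,9.8,-7.5,-3,-1,5.4,9.8,-9,-3,-1,5.4,9.8,-9,-3,-1])

```text
time: 8.48
eef_pos: [0.5651, 0.085, 0.1096]
eef_rot: [-2.58, 1.569, -3.099]
wrist_force: [0.2, -0.3, -0.3]
width: 0.0001
```

Request:
play_rows(targets=[-0.15,-0.4,0,-2,-1,-0.33,-0.83,0,-4,-1,-0.34,-1.0,0,-6,-1,-0.34,-1.15,0,-8,-1,-0.36,-1.3,0,-10,-1,-0.38,-1.42,0,-12,-1,-0.38,-1.42,0,-12,-1])

```text
time: 9.35
eef_pos: [0.5621, 0.0699, 0.1105]
eef_rot: [0.466, 1.57, -0.265]
wrist_force: [3.1, 1.2, 2.7]
width: 0.0003
```

Request:
play_rows(targets=[0.8,0.9,0,0,-1,0.8,0.9,4,0,-1,0.8,0.9,8,0,-1,-2,-4,9,5,-1,-4.8,-7.5,9,10,-1,-4.8,-7.5,9,14,-1,-4.8,-7.5,9,14,-1])

```text
time: 10.22
eef_pos: [0.5126, -0.0054, 0.1996]
eef_rot: [-2.53, 1.568, -3.018]
wrist_force: [0.6, -0.4, 0.7]
width: -0.0002
```

```bash
sed -i 's/192:203\].mean(1),90/199:204].mean(1),90/; s/skirt edge 47.5-51/skirt edge/' meas.py
python3 - <<'E'
from meas import *
state(); m=ctrl.camera_model("wrist");im=ctrl.capture("wrist")[...,::-1].copy(); cv2.imwrite("pics/w5raw.png",im)
meas(im,m); C=A+np.array([.04,-.04])
r=frect(m,im,C,.091,half=.03,n=480); cv2.imwrite("pics/w5.png",r)
E
```

```text
t 10.22 pos [ 0.5126 -0.0054  0.1996] jaw deg -27.9 F [ 0.58 -0.39  0.7 ] q7 -0.62 w -0.0
ring centre [298.6 295.1] axes mm [134.  134.1] world [0.5255 0.0771]
55.0 [(np.float64(-96.4), 1.8), (np.float64(-106.4), 1.3), (np.float64(-116.3), 1.1), (np.float64(-126.3), 1.5), (np.float64(143.6), 1.8), (np.float64(133.6), 1.3), (np.float64(123.8), 1.2), (np.float64(113.7), 1.7), (np.float64(103.6), 1.1), (np.float64(93.7), 1.1), (np.float64(83.8), 1.6), (np.float64(73.7), 1.3), (np.float64(63.7), 1.1), (np.float64(53.8), 1.7), (np.float64(43.7), 1.1), (np.float64(33.8), 1.4), (np.float64(23.7), 1.7), (np.float64(13.7), 1.1), (np.float64(3.8), 1.2), (np.float64(-6.3), 1.7), (np.float64(-16.3), 1.3), (np.float64(-26.2), 1.1), (np.float64(-36.3), 1.9), (np.float64(-43.1), 1.7), (np.float64(-46.2), 1.6), (np.float64(-56.2), 1.2), (np.float64(-66.4), 1.6), (np.float64(-76.4), 1.2), (np.float64(-86.4), 1.2)]
57.0 [(np.float64(-96.3), 1.7), (np.float64(-106.4), 1.2), (np.float64(-116.2), 1.3), (np.float64(-126.3), 1.7), (np.float64(143.8), 1.6), (np.float64(133.8), 1.2), (np.float64(123.7), 1.1)
[... 637 characters left out ...]
6.3), 1.5), (np.float64(143.7), 1.5), (np.float64(133.6), 1.0), (np.float64(123.6), 1.0), (np.float64(113.6), 1.6), (np.float64(103.8), 0.9), (np.float64(93.7), 0.5), (np.float64(83.7), 1.5), (np.float64(73.8), 1.0), (np.float64(63.6), 0.9), (np.float64(53.8), 1.8), (np.float64(43.7), 0.9), (np.float64(33.7), 1.1), (np.float64(23.7), 1.5), (np.float64(13.8), 1.0), (np.float64(3.6), 1.0), (np.float64(-6.2), 1.5), (np.float64(-16.3), 0.7), (np.float64(-26.2), 0.9), (np.float64(-36.3), 1.7), (np.float64(-43.2), 8.6), (np.float64(-56.2), 0.8), (np.float64(-66.3), 1.5), (np.float64(-76.2), 1.0), (np.float64(-86.4), 1.0)]
65.5 [(np.float64(-43.0), 7.2)]
index(skirt edge) [(np.float64(-40.1), 3.9)]
```

View pics/w5.png

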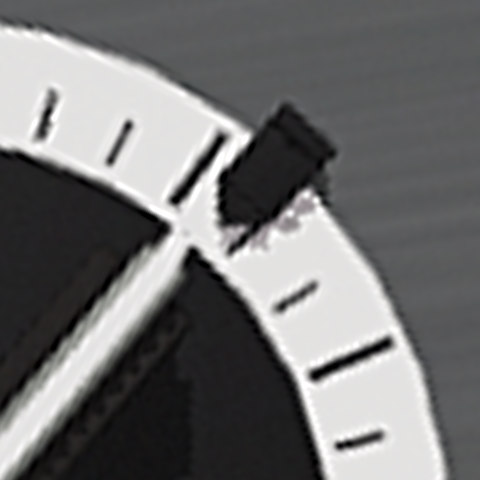

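The tab tip is at about (224,212) in this crop and the index end at about (182,240). Numerically the index is at -40.1° and the tab at -43.1°, so another 3° clockwise is needed. That's the same contact pose turned 3° further about the axis.

Request:
play_rows(targets=[2.8,4,0,-7,-1,5.6,8.4,-1,-14,-1,5.6,8.4,-5,-14,-1,5.6,8.4,-8,-14,-1,5.6,8.4,-9,-14,-1,5.2,7.95,-9,-14,-1,4.82,7.5,-9,-15,-1,4.76,7.4,-9,-16,-1,4.76,7.31,-9,-17,-1,4.76,7.31,-9,-17,-1])

```text
time: 11.52
eef_pos: [0.5623, 0.069, 0.1114]
eef_rot: [1.108, 1.568, 0.326]
wrist_force: [2.0, 2.7, 2.2]
width: 0.0001
```

Request:
play_rows(targets=[0.8,0.9,0,0,-1,0.8,0.9,4,0,-1,0.8,0.9,8,0,-1,-2,-4,9,5,-1,-4.8,-7.3,9,10,-1,-4.8,-7.3,9,17,-1,-4.8,-7.3,9,17,-1])

```text
time: 12.4
eef_pos: [0.513, -0.0052, 0.2002]
eef_rot: [-2.376, 1.57, -2.863]
wrist_force: [0.7, -0.4, 1.1]
width: -0.0002
```

```bash

python3 - <<'E' | grep -v "^5[79]"
from meas import *
state(); m=ctrl.camera_model("wrist");im=ctrl.capture("wrist")[...,::-1].copy(); cv2.imwrite("pics/w6raw.png",im)
meas(im,m); print("btn seat",A+0)
E
```

```text
t 12.4 pos [ 0.513  -0.0052  0.2002] jaw deg -27.9 F [ 0.7  -0.44  1.11] q7 -0.63 w -0.0
ring centre [298.5 295. ] axes mm [134.  134.1] world [0.5256 0.0772]
55.0 [(np.float64(-96.2), 1.8), (np.float64(-106.4), 1.3), (np.float64(-116.3), 1.3), (np.float64(-126.3), 1.7), (np.float64(143.7), 1.7), (np.float64(133.8), 1.2), (np.float64(123.8), 1.2), (np.float64(113.8), 1.6), (np.float64(103.8), 1.1), (np.float64(93.7), 1.1), (np.float64(83.8), 1.6), (np.float64(73.8), 1.4), (np.float64(63.9), 1.1), (np.float64(53.7), 1.7), (np.float64(43.8), 1.2), (np.float64(33.7), 1.1), (np.float64(23.7), 1.7), (np.float64(13.6), 1.2), (np.float64(3.7), 1.3), (np.float64(-6.3), 1.9), (np.float64(-16.4), 1.2), (np.float64(-26.4), 1.2), (np.float64(-36.4), 1.8), (np.float64(-43.4), 2.0), (np.float64(-46.2), 1.5), (np.float64(-56.3), 1.1), (np.float64(-66.4), 1.7), (np.float64(-76.4), 1.3), (np.float64(-86.4), 1.3)]
65.5 [(np.float64(-43.0), 7.0)]
index(skirt edge) [(np.float64(-41.2), 4.0)]
btn seat [0.5243 0.0768]
```

The index is at -41.2° and the tab at -43.1°, so one more small push is needed, held a little longer.

Request:
play_rows(targets=[2.8,4,0,-7,-1,5.6,8.2,-1,-17,-1,5.6,8.2,-5,-17,-1,5.6,8.2,-8,-17,-1,5.6,8.2,-9,-17,-1,5.2,7.75,-9,-17,-1,4.8,7.3,-9,-17,-1,4.75,7.2,-9,-18,-1,4.75,7.12,-9,-19,-1,4.75,7.12,-9,-19,-1])

```text
time: 13.7
eef_pos: [0.5618, 0.067, 0.1114]
eef_rot: [1.087, 1.568, 0.27]
wrist_force: [1.1, 2.4, 1.8]
width: -0.0001
```

Request:
play_rows(targets=[0,0,0,0,-1,0,0,0,0,-1,0.8,0.9,0,0,-1,0.8,0.9,4,0,-1,0.8,0.9,8,0,-1,-2,-4,9,5,-1,-4.8,-7.1,9,10,-1,-4.8,-7.1,9,19,-1,-4.8,-7.1,9,19,-1])

```text
time: 14.82
eef_pos: [0.5119, -0.0051, 0.1997]
eef_rot: [-2.521, 1.568, -3.009]
wrist_force: [0.7, 0.5, -0.1]
width: -0.0
```

```bash

python3 - <<'E' | grep -v "^5[579]"
from meas import *
state(); m=ctrl.camera_model("wrist");im=ctrl.capture("wrist")[...,::-1].copy(); cv2.imwrite("pics/w7raw.png",im)
meas(im,m)
cv2.imwrite("pics/w7.png",np.hstack([frect(m,im,A+np.array([.03,-.03]),.091,half=.04,n=400),frect(m,im,(.546,-.064),.1,half=.04,n=400)]))
E
```

```text
t 14.82 pos [ 0.5119 -0.0051  0.1997] jaw deg -28.0 F [ 0.7   0.47 -0.1 ] q7 -0.63 w -0.0
ring centre [298.6 295.1] axes mm [134.  134.2] world [0.5255 0.0771]
65.5 [(np.float64(-43.0), 7.2)]
index(skirt edge) [(np.float64(-45.0), 4.0)]
```

View pics/w7.png

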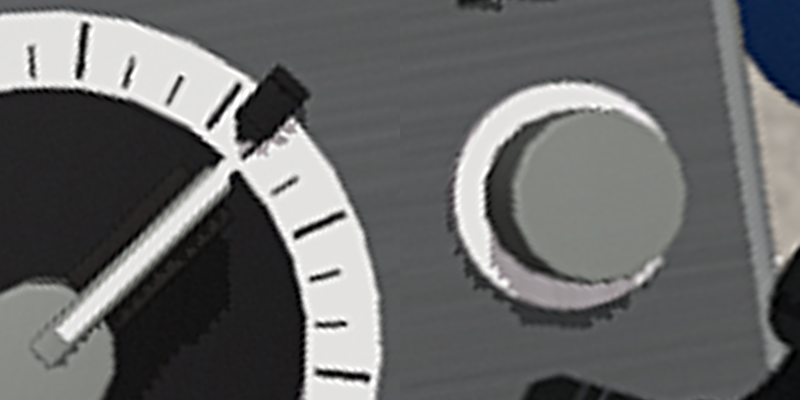

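The index now reads -45.0° against the tab's -43.0°. The last push slipped about 2° past, ending between the tab tip and the 190 line. There's plenty of time, so I'll nudge it back about 2° from the right cheek, working from the measured TCP pose: past contacts sat 18.15 mm from the pointer's centre line.

Request:
play_rows(targets=[1.9,4.27,0,-8,-1,1.9,4.27,-1,-16,-1,1.9,4.27,-5,-16,-1,1.9,4.27,-8,-16,-1,1.9,4.27,-9,-16,-1,1.9,4.27,-9,-16,-1,2.15,4.52,-9,-16,-1,2.3,4.67,-9,-16,-1,2.35,4.7,-9,-16,-1,2.35,4.7,-9,-16,-1])

```text
time: 16.12
eef_pos: [0.5362, 0.0417, 0.1107]
eef_rot: [-0.51, 1.57, -1.276]
wrist_force: [-1.9, -3.1, 2.8]
width: 0.0001
```

```bash
cat > ps.py <<'E'
from h import *
from scipy.optimize import brentq
s=state(); d=s["eef_pos"][:2]-np.array([.5253,.0772])
f=lambda p:(-np.sin(np.radians(p))*d[0]+np.cos(np.radians(p))*d[1])*1000+18.15
print("pointer if touching",brentq(f,-70,-20))
E
python3 ps.py
```

```text
t 16.12 pos [0.5362 0.0417 0.1107] jaw deg -43.9 F [-1.87 -3.1   2.77] q7 -1.02 w 0.0
pointer if touching -43.589942029186695
```

Request:
play_rows(targets=[0,0,0,0,-1,-0.7,-0.7,0,0,-1,-0.7,-0.7,4,0,-1,-0.7,-0.7,8,5,-1,-2.3,-4.7,9,16,-1,-2.3,-4.7,9,16,-1,-2.3,-4.7,9,16,-1])

```text
time: 17.0
eef_pos: [0.5132, -0.0039, 0.2002]
eef_rot: [1.575, 1.57, 1.089]
wrist_force: [-0.0, 0.3, 0.2]
width: 0.0002
```

```bash

python3 - <<'E' | grep -v "^5[579]"
from meas import *
state(); m=ctrl.camera_model("wrist");im=ctrl.capture("wrist")[...,::-1].copy(); cv2.imwrite("pics/w8raw.png",im)
meas(im,m)
E
```

```text
t 17.0 pos [ 0.5132 -0.0039  0.2002] jaw deg -27.9 F [-0.03  0.31  0.19] q7 -0.63 w 0.0
ring centre [298.4 295.1] axes mm [134.  134.2] world [0.5255 0.0772]
65.5 [(np.float64(-43.0), 7.1)]
index(skirt edge) [(np.float64(-43.8), 3.9)]
```

The index reads -43.8° against the tab's -43.0° to -43.4°, well within a degree, and the tab hasn't moved. Now the start button at (0.547, -0.064).

Request:
play_rows(targets=[1.7,-3,0,0,-1,3.4,-6,0,0,-1,3.4,-6,-4,0,-1,3.4,-6,-8,0,-1,3.4,-6,-8.5,0,-1,3.4,-6,-8.5,0,-1])

```text
time: 17.8
eef_pos: [0.5479, -0.0637, 0.1156]
eef_rot: [1.303, 1.57, 0.819]
wrist_force: [-0.2, 0.0, 0.7]
width: -0.0001
```

Request:
play_rows(targets=[0,0,-0.3,0,-1,0,0,-0.6,0,-1,0,0,-0.9,0,-1,0,0,-1.1,0,-1,0,0,-1.2,0,-1,0,0,-1.2,0,-1])

```text
time: 18.55
eef_pos: [0.5483, -0.0645, 0.105]
eef_rot: [0.407, 1.568, -0.079]
wrist_force: [-1.2, 0.8, 11.1]
width: -0.0002
```

That's 11 N at TCP z 0.105, so the fingertip is at 0.094 and the button is at its stop. Releasing and lifting clear.

Request:
play_rows(targets=[0,0,-0.1,0,-1,0,0,-0.1,0,-1,0,0,0.6,0,-1,0,0,2,0,-1,0,0,6,0,-1,0,0,9.5,0,-1,-2,3,9.5,0,-1,-3.4,6,9.5,0,-1,-3.4,6,9.5,0,-1,-3.4,6,9.5,0,-1])

```text
time: 19.8
eef_pos: [0.5132, -0.0053, 0.1984]
eef_rot: [-1.442, 1.57, -1.928]
wrist_force: [-0.0, 0.4, 0.1]
width: -0.0004
```

```bash

python3 - <<'E' | grep -v "^5[579]"
from meas import *
state(); m=ctrl.camera_model("wrist");im=ctrl.capture("wrist")[...,::-1].copy(); cv2.imwrite("pics/w9raw.png",im)
meas(im,m)
B=(.546,-.064); d=cv2.absdiff(frect(m,im,B,.1,half=.04,n=400),cv2.imread("pics/w7.png")[:,400:]); print("button diff vs before",d.mean())
cv2.imwrite("pics/w9.png",np.hstack([frect(m,im,A+np.array([.03,-.03]),.091,half=.04,n=400),frect(m,im,B,.1,half=.04,n=400)]))
E
```

```text
t 19.8 pos [ 0.5132 -0.0053  0.1984] jaw deg -27.9 F [-0.02  0.35  0.1 ] q7 -0.63 w -0.0
ring centre [298.7 295. ] axes mm [134.  134.1] world [0.5256 0.0771]
65.5 [(np.float64(-43.0), 7.1)]
index(skirt edge) [(np.float64(-43.8), 4.1)]
button diff vs before 4.03898125
```

View pics/w9.png

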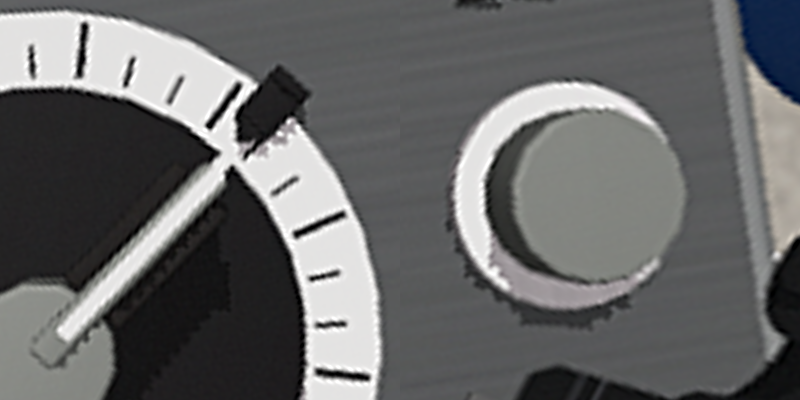

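The index end at about (230,158) points at the tab tip at about (240,138). The button is back up and looks as it did before the press, and the timer hasn't moved. Handing in.

```bash
python3 -c "
from rig import ctrl
print(ctrl.finish_job())"
```

```text
the job is handed in; nothing more can be done
None
```

The dial is set to the tab and the start button was pressed after that. I handed the job in at about 20 s.

**Dial:** I pushed it clockwise with the shut fingertips against the left cheek of the grip, at about 4 N. The last clockwise push went about 2° past the tab, so I nudged the dial back from the right cheek before touching the button. The grip was never pinched.

**Button:** I pressed it until it read 11 N with the fingertip about 6 mm below the button's rest height, which is the stop, then let it up.

**Last checks:**
- **Index and tab:** the index line is at -43.8° and the tab at -43.0° in world angle, so they agree within about 0.8°. The tab gave the same reading throughout.
- **Button and timer:** the button is back up, and the timer's position is unchanged to within measurement.
- **Arm:** it stood clear of everything, with no force reading.

**What disagreed or went unchecked:**
- **Tab position:** the tab is about 3° short of the nearest scale line (190°) rather than exactly on it. I followed the tab, since the dial counts as set when its angle equals the tab's.
- **Mistyped turn:** I put a wrong turn value in the first row of one retreat. The dial picture taken right afterwards showed no visible harm, and that was before the final setting.
- **Bystanders:** I did not measure the jar, squeegee and tape again at the end. The arm's path stayed away from them.

I viewed 11 pictures, one over the budget.

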